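# Centre-mark a press bar through its guide with the automatic punch

### The arm

A 6-joint arm with a two-finger parallel gripper is mounted at the origin on the work surface. World frame = base frame: x ahead of the robot, y to its left, z up, the work surface at z = 0. Lengths are in m, angles in rad, forces in N, time in s.
With the tool pointing down it reaches from about 0.3 to 0.825 m from the base axis. Payload 5.4 kg.
Tool frame: the origin (TCP) lies at the very end of the fingers, on their centre line; the grasp point (between the pads) lies 19 mm behind it; z points along the fingers, y is the line along which they close (so a half turn about z gives the same grasp; the last joint's range is limited). The gripper opens to 92 mm and grips with 3 to 60 N. Pads are 20 mm wide; open, the fingers measure 128 mm over their backs; the gripper's body (75 mm by 189 mm) begins 69 mm behind the grasp point.
Start: joints at [1.074, 0.158, 1.597, -0, 1.386, -0.21], TCP at [0.163, 0.551, 0.215] pointing down, gripper open.
Joint ranges: [-2.91, 2.91], [-0.94, 2.29], [0.18, 2.7], [-1.29, 4.43], [0.17, 2.64], [-3, 3]. Speed limits (rad/s): [2.57, 2.57, 3.14, 3.14, 3.14, 3.14].

### API

Orientations are given as a unit quaternion [x, y, z, w].
In Python, from station import monitor, cams, ctrl gives the robot as it stands.
- The arm moves only by the tool step_arm, never from a script. Its argument "targets" is a list that holds one entry, the list of rows, each a list of 7 numbers: the shift along the tool's x, y, z in parts of the range, where 1.0 means 0.6 m, then the turn, a rotation vector about the tool's x, y, z in normalised numbers (1 is 180 degrees), then the finger opening in cm, from 0 to 9.19. A call has 1 to 12 rows; each row is the pose to reach, as a shift and turn from the pose commanded when the call began, along the tool's axes at that moment; what a row does not reach only later rows make up. A row lasts 1/12 s, in which the tool goes at most 41.7 mm and 7.16 degrees, less where a joint would pass 70% of its speed; a pose out of reach is approached as far as the arm can. A call with a gripper value outside its range is refused whole. The fingers move at their own pace and stop on an object; "force" is the grip in N (left out, the last holds). Time passes only in rows, so rows that repeat a pose let the fingers close. It gives the time, the measured TCP pose, the force, the opening and the grip force at its end, in the units of the state.
- monitor.get_obs(): the state, without advancing time (a new reading comes with each control period).
- cams.read_camera(name): name is "side" or "top" or "wrist"; returns the picture (420x560x3 uint8, red, green, blue); there is no depth.
- cams.get_calibration(name): a dict with "vertical_fov" (degrees; the focal length in pixels is half the picture's height over the tangent of half this angle, whatever the lens; pixels are square), "cx", "cy" (the principal point, pixels), "rvec" (rotation vector, rad) and "tvec" (3), from world to camera coordinates, as OpenCV has them. Camera axes: x right, y down, z forward; pixel columns grow to the right and rows downward; lengths in m; the calibration is good to about 2 mm. A picture is of the moment at which its call begins: read the wrist's pose just before it. get_calibration takes no time and is no camera call; for the wrist camera it gives the pose at the moment of the call.
- ctrl.job_done(): hands the job in; it is judged then, once.
The state is a dict: "t": time; "joint_positions": joint angles; "dq": joint speeds; "joint_efforts": joint torques, N m; "tcp_pos": TCP position; "tool_rot": TCP orientation; "force": force on the tool from outside, world axes, zero at the start; "wrist_torque": the same for the moment, N m; "finger_gap": opening from 0.0 (shut) to 1.0 (fully open); "grip_force": force on a finger pad.
Only numpy, scipy, OpenCV 4.12 (cv2) and the standard library are available. Lean on these libraries where they do the work, as an engineer would, in place of code of your own. Each camera call takes 0.05 s, during which the arm holds its last target. There are 200 camera calls.

### The job

Take the automatic punch out of its wooden stand, put its nose down through the guide collar of the marking jig and press gently straight down until the punch snaps, stopping there rather than driving it on hard against its end stop. Then stand the punch upright back in its stand, fully home on its flange, and let go; leave the other things on the bench alone.

Things in the scene. Friction and masses are not known exactly. Their poses are not given: they have to be found in the camera images.
- punch: Automatic centre punch, steel, 148 mm long, 0.26 to 0.34 kg, loose, at first upright in its stand. Origin on its axis at the underside of its flange, z up the axis to the cap. Flange 26 mm across, z 0 to 4 mm. Above it a round handle 16 mm across to z 60 mm, then an 18 mm cap to z 66 mm. Below the flange a barrel 14 mm across, foot tapered, to z -34 mm; out of it comes the sprung nose.
- tip (a point): Point of the nose: nose 8 mm across, last 6 mm conical; ends at z -80 mm in the punch's frame at rest. Loaded, it slides in: 1 N to start, then 2.5 N per mm, until at 5 mm and 13 N the punch snaps and the force falls at once by some 3 to 7 N. Pressed on, 2.5 N per mm more until the hard end stop at 8 mm of travel, where the force shoots up. Unloaded, it comes out and re-cocks.
- pin_top (a point): Top of the 6 mm brass pin in the punch's cap: 68 mm above the punch's origin when cocked; it jumps up by about 3 mm at the snap and goes back when the load is taken off.
- jig: Marking jig fixed to the bench: plywood board 100 x 190 x 20 mm with a 25 mm wide steel bar along its y axis (top at z 42 mm) and, over the bar's middle, an aluminium bridge block 64 x 50 mm (top at z 46 mm) that carries the round steel guide collar. Origin in the middle of the board's underside.
- guide (a point): Centre of the guide collar's mouth, 52 mm above the bench: collar 24 mm across, 6 mm proud of the bridge; vertical hole 11 mm across for the punch's nose. The spot to mark is the rigid floor of a blind pocket in the bar below, 10 to 30 mm under the mouth: the depth differs from bar to bar and is not measured.
- stand: Beech block 70 x 70 x 90 mm high, fixed to the bench, with one vertical hole for the punch. Origin in the middle of its underside.
- stand_hole (a point): Centre of the mouth of the stand's hole, on the block's top 90 mm above the bench; hole 18 mm across, 86 mm deep. The home punch rests with its flange on the block's top, its nose hanging free.
- mould: Wooden cigar mould, 110 x 200 x 30 mm, loose bystander. Origin in the middle of its underside.
- black_mould: Black plastic cigar mould, 110 x 200 x 30 mm, loose bystander. Origin in the middle of its underside.
- jar: Glass jar with a steel lid, 90 mm across, 130 mm high, loose bystander. Origin in the middle of its underside.
- hammer: Hammer lying on the bench, about 0.3 m long, loose bystander; its origin lies under it, its handle runs to its -x.
Things that resemble listed ones, but are neither listed nor needed, are in the scene too. Several things look just like the jig: the one meant starts nearest to the robot's base.

How it is judged:
By the outcome, as a careful person would: the job done as asked, in the order asked, and still so for the second after the job is handed in, with the robot touching nothing.
It also fails if it takes over 67 s, if anything falls off the work surface, if the arm or the gripper's body presses on something with over 40 N, if the wrist force passes 120 N, or if a joint passes its speed limit or range.

## Working session

There is one attempt and no reset: what is moved stays moved. The work goes in short steps, Python scripts to look and compute and a tool call to move; the robot and the scene stay as the last step left them, time stands still between calls to the robot, and variables do not carry over. Pictures are saved under pics/ and viewed, at most 10 in all, crops included, and the job is handed in when it is done.

Besides the shell and the picture viewer there is one more tool, called after "Request:" as name([rows], argument=value, ...), one row to a line, values as JSON. step_arm: Moves the arm, as the interface text tells. Its arguments: {"type":"object","properties":{"targets":{"type":"array"},"force":{"type":"number"}},"required":["targets"]}

```bash
mkdir -p pics; ls; cat > h.py <<'E'
import numpy as np, cv2
from scipy.spatial.transform import Rotation as R
from station import monitor, cams, ctrl
def cal(n):
    c=cams.get_calibration(n); f=210/np.tan(np.radians(c["vertical_fov"])/2)
    K=np.array([[f,0,c["cx"]],[0,f,c["cy"]],[0,0,1]]); Rm=R.from_rotvec(np.ravel(c["rvec"])).as_matrix()
    return K,Rm,np.ravel(c["tvec"]),c
def ray(C,uv):
    K,Rm,t,_=C; d=Rm.T@np.linalg.inv(K)@np.array([uv[0],uv[1],1.]); return -Rm.T@t,d
def onz(C,uv,z):
    o,d=ray(C,uv); return o+d*(z-o[2])/d[2]
def proj(C,p):
    K,Rm,t,_=C; q=K@(Rm@np.asarray(p)+t); return q[:2]/q[2]
def snap(n,f):
    C=cal(n); im=cams.read_camera(n)[:,:,::-1].copy(); cv2.imwrite(f,im); return C,im
E
python3 - <<'E'
from h import *
for n in("top","side","wrist"):
    C,im=snap(n,f"pics/{n}0.png"); print(n,C[3])
a=cv2.imread("pics/top0.png");
print(monitor.get_obs())
E
```

```text
pics
top {'vertical_fov': 44.69414405950812, 'cx': 266.21080836138736, 'cy': 199.875609357699, 'rvec': array([ 2.15645864, -2.11028091,  0.17426776]), 'tvec': array([0.08810933, 0.62198217, 1.94109803])}
side {'vertical_fov': 53.779123562255705, 'cx': 278.10394659501867, 'cy': 204.444646024823, 'rvec': array([ 2.22359984, -0.18074183,  0.09111423]), 'tvec': array([-0.60976053,  0.21777645,  1.17652657])}
wrist {'vertical_fov': 71.59857385315014, 'cx': 275.77142512305755, 'cy': 207.32961531817426, 'rvec': array([-2.35365898, -1.7621576 , -0.21134533]), 'tvec': array([-0.57451315, -0.02873084,  0.38943801])}
{'t': 0.15, 'joint_positions': array([ 1.07390193e+00,  1.58904702e-01,  1.59790166e+00, -7.03195437e-06,
        1.38617552e+00, -2.10121477e-01]), 'dq': array([ 0.00060902, -0.00293738, -0.0040055 ,  0.00035223, -0.00073915,
        0.00099619]), 'joint_efforts': array([ 5.53466507e-04, -3.85922456e+01, -3.22430670e+01,  7.02092657e-02,
        3.52541485e-02, -1.00930461e-04]), 'tcp_pos': array([0.16245347, 0.55109398, 0.21386554]), 'tool_rot': array([ 1.42894960e-01,  9.89737616e-01, -6.52861693e-04, -2.37228263e-04]), 'force': array([0.68907609, 0.14979684, 0.66755453]), 'wrist_torque': array([ 0.00703208, -0.01676404, -0.00834127]), 'grip_force': 0.0, 'finger_gap': 1.0019416186600238}
```

View pics/top0.png

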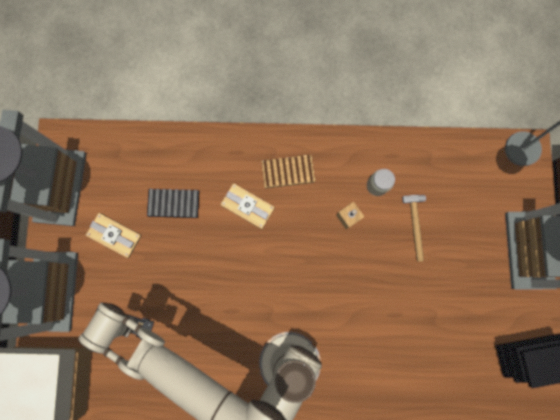

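View pics/side0.png

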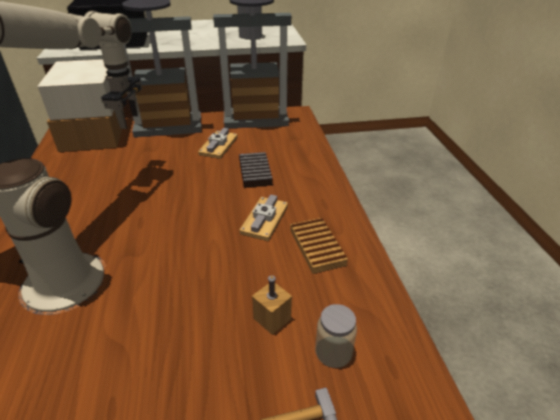

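Top view: the punch and stand are at (351,214). There are two jig candidates, collars at (248,205) and (112,235). The robot base is at about (290,360), so the nearer one, (248,205), should be the jig meant. In the side view the stand is at (272,300) with the punch upright, and the jig's collar is at (265,211).

```bash
python3 - <<'E'
from h import *
C=cal("top");S=cal("side")
for n,uv,z in(("jigA",(248,205),.052),("jigB",(112,235),.052),("punch cap",(352,213),.156),("stand",(350.5,215),.09)):
    p=onz(C,uv,z); print(n,p,np.linalg.norm(p[:2]),proj(S,p))
for n,uv,z in(("jigA",(265,211),.052),("cap",(272,279),.156),("flange",(272,296),.09)): print(n,onz(S,uv,z))
o=monitor.get_obs();W=cal("wrist");T=R.from_quat(o["tool_rot"]).as_matrix()
print("cam in tool",T.T@(-W[1].T@W[2]-o["tcp_pos"]),"\n",T.T@W[1].T, "\ntool\n",T)
a=cv2.imread("pics/top0.png");b=cv2.imread("pics/side0.png")
r=lambda i,u,v,h:cv2.resize(i[v-h:v+h,u-h:u+h],(390,290 if 0 else 390),interpolation=cv2.INTER_CUBIC)
cv2.imwrite("pics/crop0.png",cv2.resize(np.vstack([np.hstack([r(a,352,213,22),r(a,248,205,30)]),np.hstack([r(b,272,298,40),r(b,265,215,32)])]),(600,600)))
E
```

```text
jigA [0.59813504 0.1720127  0.052     ] 0.6223776155675851 [263.63244659 208.75905031]
jigB [0.46972078 0.69332157 0.052     ] 0.837455918886315 [216.74940209 136.10203314]
punch cap [ 0.56034849 -0.21545443  0.156     ] 0.6003424379092059 [269.03123592 275.73663402]
stand [ 0.56209457 -0.22060968  0.09      ] 0.6038368486110047 [270.3459241  295.52457379]
jigA [0.60093811 0.15965175 0.052     ]
cap [ 0.56576837 -0.22676755  0.156     ]
flange [ 0.56589878 -0.22274083  0.09      ]
cam in tool [ 0.06565445  0.00036504 -0.17030463] 
 [[ 1.09147333e-03 -9.71019185e-01 -2.38999062e-01]
 [ 9.99999400e-01  1.08332476e-03  1.65454849e-04]
 [ 9.82537679e-05 -2.38999099e-01  9.71019784e-01]] 
tool
 [[-9.59161948e-01  2.82856725e-01 -6.56168763e-04]
 [ 2.82857344e-01  9.59161208e-01 -1.22452610e-03]
 [ 2.83006180e-04 -1.36012100e-03 -9.99999035e-01]]
```

View pics/crop0.png

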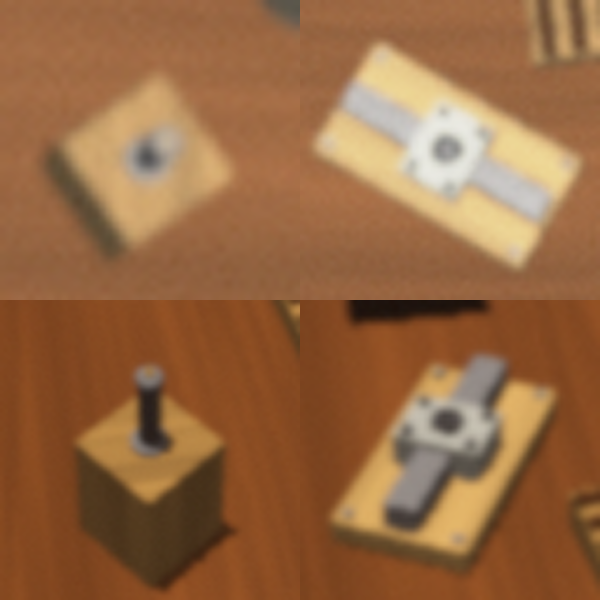

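The crops confirm the choice: an upright dark-handled punch in the beech block, and the nearer jig with its round collar on a white bridge. I'll move over the jig first and square the tool to the world axes.

Careful with the scale: shifts go in shares of 0.6 m and turns go in shares of 180 degrees. That gives: -52.9 cm / 60 = -0.8817, -24.6 cm / 60 = -0.41, -16.4 degrees / 180 = -0.0911.

Request:
step_arm([
  [[-0.8817,-0.41,-0.0917,0,0,-0.0911,9.19],[-0.8817,-0.41,-0.0917,0,0,-0.0911,9.19],[-0.8817,-0.41,-0.0917,0,0,-0.0911,9.19],[-0.8817,-0.41,-0.0917,0,0,-0.0911,9.19],[-0.8817,-0.41,-0.0917,0,0,-0.0911,9.19],[-0.8817,-0.41,-0.0917,0,0,-0.0911,9.19],[-0.8817,-0.41,-0.0917,0,0,-0.0911,9.19],[-0.8817,-0.41,-0.0917,0,0,-0.0911,9.19],[-0.8817,-0.41,-0.0917,0,0,-0.0911,9.19],[-0.8817,-0.41,-0.0917,0,0,-0.0911,9.19],[-0.8817,-0.41,-0.0917,0,0,-0.0911,9.19],[-0.8817,-0.41,-0.0917,0,0,-0.0911,9.19]],
])

```text
t: 1.15
tcp_pos: [0.5322, 0.2253, 0.2608]
tool_rot: [0.0, 1.0, 0.0, -0.0]
force: [0.8, 0.4, 0.8]
finger_gap: 0.998
grip_force: 0.0
```

Converted, -6.2 cm / 60 = -0.1033, -5.5 cm / 60 = -0.0917.

Request:
step_arm([
  [[-0.1033,-0.0917,-0.0167,0,0,0,9.19],[-0.1033,-0.0917,-0.0167,0,0,0,9.19],[-0.1033,-0.0917,-0.0167,0,0,0,9.19],[-0.1033,-0.0917,-0.0167,0,0,0,9.19],[-0.1033,-0.0917,-0.0167,0,0,0,9.19]],
])

```text
t: 1.57
tcp_pos: [0.5925, 0.1723, 0.2703]
tool_rot: [0.0, 1.0, 0.0, -0.001]
force: [-0.5, 0.2, -0.1]
finger_gap: 1.003
grip_force: 0.0
```

```bash
python3 - <<'E'
from h import *
print(monitor.get_obs()["tcp_pos"],monitor.get_obs()["force"]); C,im=snap("wrist","pics/wj.png"); print(proj(C,(.6,.165,.052)))
np.savez("wj.npz",K=C[0],R=C[1],t=C[2])
E
```

```text
[0.59251986 0.17228639 0.27027438] [-0.49862893  0.24184792 -0.09427384]
[270.26576742 191.40231829]
```

View pics/wj.png

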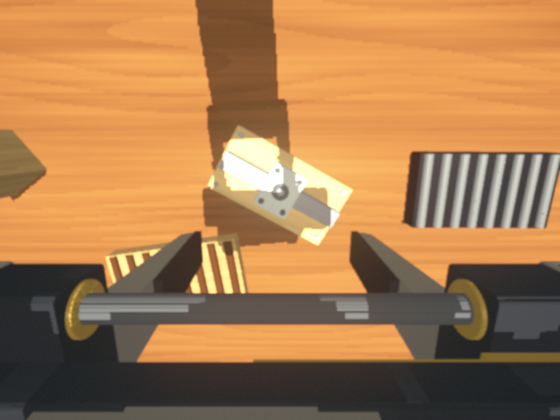

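The wrist view shows the jig with its guide collar and dark hole at about (281,191). I'll refine that centre, then go to the stand.

```bash
cat >> h.py <<'E'
def blobs(im,box,lo,hi,amin=5):
    u0,v0,u1,v1=box; g=cv2.cvtColor(im[v0:v1,u0:u1],cv2.COLOR_BGR2GRAY); g=cv2.resize(g,None,fx=8,fy=8,interpolation=cv2.INTER_CUBIC)
    m=cv2.inRange(g,lo,hi); n,_,s,c=cv2.connectedComponentsWithStats(m)
    return [((c[i]+.5)/8-.5+[u0,v0],s[i,2:]/8/1) for i in range(1,n) if s[i,4]/64>amin]
E
python3 - <<'E'
from h import *
im=cv2.imread("pics/wj.png");z=np.load("wj.npz");C=(z["K"],z["R"],z["t"],0)
g=cv2.cvtColor(im,cv2.COLOR_BGR2GRAY); print(g[180:204,268:296])
for th in(60,80,100,120,140):
  for c,s in blobs(im,(268,180,294,204),0,th): print(th,c,s,onz(C,c,.052))
E
```

```text
[[255 255 255 255 255 255 255 255 255 255 255 255 255 255 255 223 195 191
  190 190 194 194 193 192 191 190 197 233]
 [255 255 255 255 255 255 255 255 255 255 255 255 255 255 255 222 195 190
  191 190 194 194 192 192 190 192 193 207]
 [255 255 255 255 255 255 255 255 255 255 255 255 255 255 252 217 191 188
  191 192 195 194 191 190 190 192 193 195]
 [255 255 255 255 255 255 255 255 255 255 255 254 252 250 232 192 180 183
  191 193 195 192 191 190 191 193 195 210]
 [255 255 255 255 255 255 255 255 248 238 228 219 216 209 186 160 156 168
  184 192 194 192 191 191 193 195 198 221]
 [255 255 255 255 255 255 255 235 204 192 193 194 194 186 168 142 133 147
  169 185 192 191 190 193 193 194 196 208]
 [255 255 255 255 255 255 233 198 187 187 190 187 181 167 149 127 118 125
  146 169 184 189 191 193 194 193 193 194]
 [255 255 255 255 255 236 196 183 183 182 192 192 171 143 125 116 112 115
  126 149 173 188 193 194 194 193 192 193]
 [255 255 255 255 254 216 181 179 182 200 225 230 200 152 125 115 112 111
  117 136 166 186 194 194 193 194 192 193]
 [255 255 255 255 251 205 179 179 197 233 251 2
[... 1194 characters left out ...]
73
  185 191 192 193 192 192 192 193 191 184]
 [188 189 188 189 189 189 185 182 173 167 156 147 145 151 160 170 182 187
  190 192 191 192 191 193 192 191 186 178]
 [188 188 189 189 188 187 187 187 187 185 181 178 176 179 183 189 190 190
  191 191 192 191 194 192 190 189 181 171]
 [187 188 187 187 186 187 185 188 190 190 189 187 187 189 191 191 191 191
  190 190 191 192 192 191 191 184 176 163]
 [187 188 187 186 186 185 185 187 190 189 188 187 188 190 193 192 189 191
  191 190 192 191 190 191 189 182 167 156]]
120 [281.4454842  193.99064217] [ 14.5    13.375 546.   ] [0.60356845 0.18017833 0.052     ]
140 [281.28620416 193.63664875] [ 16.375  15.25  906.75 ] [0.6030789  0.17995949 0.052     ]
```

Converted, -39 cm / 60 = -0.65, 2.7 cm / 60 = 0.045.

Request:
step_arm([
  [[0.045,-0.65,-0.0167,0,0,0,9.19],[0.045,-0.65,-0.0167,0,0,0,9.19],[0.045,-0.65,-0.0167,0,0,0,9.19],[0.045,-0.65,-0.0167,0,0,0,9.19],[0.045,-0.65,-0.0167,0,0,0,9.19],[0.045,-0.65,-0.0167,0,0,0,9.19],[0.045,-0.65,-0.0167,0,0,0,9.19],[0.045,-0.65,-0.0167,0,0,0,9.19],[0.045,-0.65,-0.0167,0,0,0,9.19],[0.045,-0.65,-0.0167,0,0,0,9.19],[0.045,-0.65,-0.0167,0,0,0,9.19],[0.045,-0.65,-0.0167,0,0,0,9.19]],
])

```text
t: 2.62
tcp_pos: [0.5658, -0.2167, 0.2807]
tool_rot: [0.0, 1.0, 0.001, -0.0]
force: [0.2, 0.0, 0.4]
finger_gap: 0.999
grip_force: 0.0
```

```bash
python3 - <<'E'
from h import *
print(monitor.get_obs()["tcp_pos"]); C,im=snap("wrist","pics/ws.png"); print(proj(C,(.565,-.222,.09)),proj(C,(.565,-.222,.156)))
np.savez("ws.npz",K=C[0],R=C[1],t=C[2])
E
```

```text
[ 0.56578113 -0.21670062  0.28073981]
[271.31592128 188.76870093] [270.43567691 200.02441004]
```

View pics/ws.png

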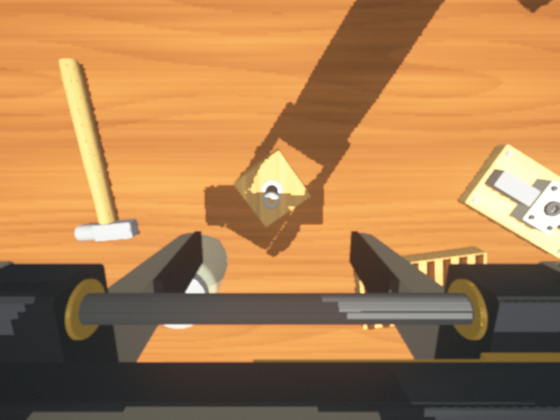

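Wrist view: the punch's flange is at about (271,188) and its cap at about (271,200). The gripper shadow crosses the jig, so I'll enlarge both crops to fix the centres.

```bash
python3 - <<'E'
from h import *
a=cv2.imread("pics/wj.png");b=cv2.imread("pics/ws.png")
def r(i,u,v,h):
    k=cv2.resize(i[v-h:v+h,u-h:u+h],(400,400),interpolation=cv2.INTER_CUBIC)
    for j in range(0,2*h,5): cv2.putText(k,str(u-h+j),(int((j+.5)*200/h),10),0,.35,(255,0,0));cv2.putText(k,str(v-h+j),(0,int((j+.5)*200/h)+4),0,.35,(255,0,0))
    return k
cv2.imwrite("pics/crop1.png",np.hstack([r(a,280,192,15),r(b,271,194,20)]))
E
```

```text
(no output)
```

View pics/crop1.png

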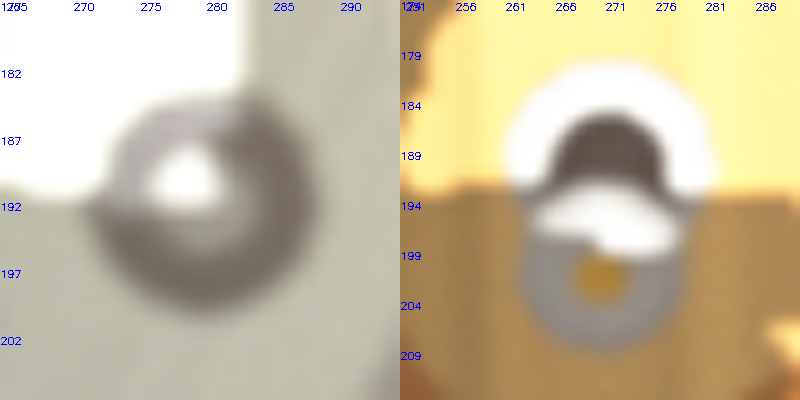

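```bash
python3 - <<'E'
from h import *
L=lambda f:(lambda z:(z["K"],z["R"],z["t"],0))(np.load(f))
J,S=L("wj.npz"),L("ws.npz")
print("guide",onz(J,(279.9,192.1),.052)); print("pin",onz(S,(270.7,201.3),.158)); print("cap bottom-most",onz(S,(270.8,208.7),.156)); print("flange",onz(S,(271.6,190.4),.094), onz(S,(271.6,179.7),.092))
E
```

```text
guide [0.60095746 0.17806827 0.052     ]
pin [ 0.56590716 -0.22169716  0.158     ]
cap bottom-most [ 0.5742758  -0.22165257  0.156     ]
flange [ 0.56634156 -0.22159485  0.094     ] [ 0.55323169 -0.22158626  0.092     ]
```

Converted, 17.9 cm / 60 = 0.2983, 17.5 cm / 60 = 0.2917.

Request:
step_arm([
  [[0,-0.0083,0.0667,0,0,0,9.19],[0,-0.0083,0.1333,0,0,0,6],[0,-0.0083,0.2,0,0,0,5],[0,-0.0083,0.2583,0,0,0,4],[0,-0.0083,0.2917,0,0,0,3.5],[0,-0.0083,0.2983,0,0,0,3],[0,-0.0083,0.2983,0,0,0,3],[0,-0.0083,0.2983,0,0,0,2.5],[0,-0.0083,0.2983,0,0,0,2],[0,-0.0083,0.2983,0,0,0,1],[0,-0.0083,0.2983,0,0,0,1],[0,-0.0083,0.2983,0,0,0,1]],
], force=40)

```text
t: 3.67
tcp_pos: [0.5665, -0.2234, 0.1031]
tool_rot: [0.0, 1.0, -0.0, 0.001]
force: [-0.5, 0.7, 0.3]
finger_gap: 0.225
grip_force: 0.4
```

Converted, 0.15 cm / 60 = 0.0025.

Request:
step_arm([
  [[0,0.0025,0,0,0,0,1],[0,0.0025,0,0,0,0,0.5],[0,0.0025,0,0,0,0,0.5],[0,0.0025,0,0,0,0,0.5],[0,0.0025,0,0,0,0,0.5],[0,0.0025,0,0,0,0,0.5]],
], force=40)

```text
t: 4.17
tcp_pos: [0.5663, -0.2218, 0.1026]
tool_rot: [0.0, 1.0, -0.0, 0.0]
force: [0.7, 0.1, 6.0]
finger_gap: 0.169
grip_force: 40.0
```

Gripped at 15.6 mm. I'll lift straight up and carry the punch toward the jig.

Converted, 27 cm / 60 = 0.45, 23 cm / 60 = 0.3833.

Request:
step_arm([
  [[0,0,-0.0167,0,0,0,0.5],[0,0,-0.05,0,0,0,0.5],[0,0,-0.1,0,0,0,0.5],[0,0,-0.15,0,0,0,0.5],[0,0,-0.2,0,0,0,0.5],[-0.0167,0.05,-0.2,0,0,0,0.5],[-0.0283,0.1167,-0.2,0,0,0,0.5],[-0.04,0.1833,-0.2,0,0,0,0.5],[-0.05,0.25,-0.2,0,0,0,0.5],[-0.0583,0.3167,-0.2,0,0,0,0.5],[-0.0583,0.3833,-0.2,0,0,0,0.5],[-0.0583,0.45,-0.2,0,0,0,0.5]],
])

```text
t: 5.17
tcp_pos: [0.6, 0.0506, 0.221]
tool_rot: [0.0, 1.0, 0.0, -0.001]
force: [0.4, 1.0, -3.0]
finger_gap: 0.169
grip_force: 40.0
```

Converted, 7 cm / 60 = 0.1167, 6 cm / 60 = 0.1.

Request:
step_arm([
  [[0,0.0667,0,0,0,0,0.5],[0,0.1,0,0,0,0,0.5],[0,0.1167,0,0,0,0,0.5],[0,0.1167,0,0,0,0,0.5],[0,0.1167,0,0,0,0,0.5]],
])

```text
t: 5.58
tcp_pos: [0.6008, 0.1177, 0.2213]
tool_rot: [0.0, 1.0, -0.0, -0.001]
force: [-0.3, -0.2, -2.4]
finger_gap: 0.171
grip_force: 40.0
```

```bash
python3 - <<'E'
from h import *
print(monitor.get_obs()["tcp_pos"],monitor.get_obs()["force"]); C,im=snap("wrist","pics/wj2.png"); p=proj(C,(.601,.178,.052));print(p)
np.savez("wj2.npz",K=C[0],R=C[1],t=C[2])
D,sd=snap("side","pics/s2.png");o=monitor.get_obs()["tcp_pos"];q=proj(D,o);print(q,"tip",proj(D,o-[.0004,0,.0926]),"cap",proj(D,o+[-.0004,0,.0554]))
def r(i,u,v,h):
    k=cv2.resize(i[v-h:v+h,u-h:u+h],(400,400),interpolation=cv2.INTER_CUBIC)
    for j in range(0,2*h,5): cv2.putText(k,str(u-h+j),(int((j+.5)*200/h),10),0,.35,(255,0,0));cv2.putText(k,str(v-h+j),(0,int((j+.5)*200/h)+4),0,.35,(255,0,0))
    return k
cv2.imwrite("pics/crop2.png",np.hstack([r(im,*p.astype(int),20),r(sd,int(q[0]),int(q[1])+15,30)]))
E
```

```text
[0.60076549 0.11770341 0.22134606] [-0.25273118 -0.23368441 -2.43042588]
[326.63086531 193.00663661]
[266.05700022 174.69648679] tip [266.41293227 199.98646604] cap [265.60463471 158.4206604 ]
```

View pics/crop2.png

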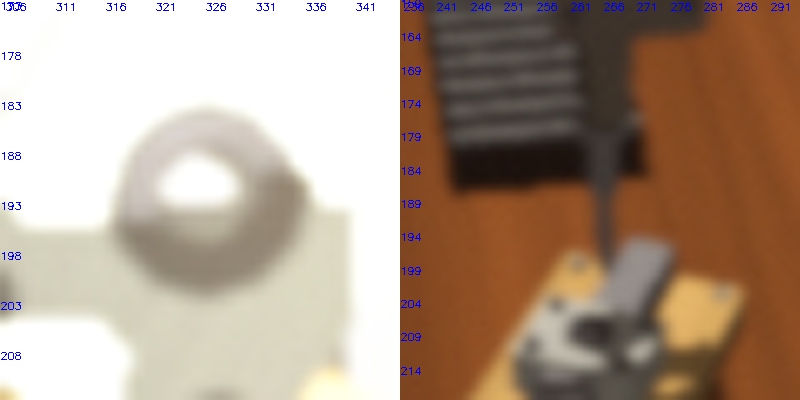

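The collar centre reads (327,193), giving a guide position of about (0.601, 0.178), which agrees with the first fix. The side crop shows the nose hanging straight, with its tip near (266,199). I'll move over the collar.

Converted, 6.5 cm / 60 = 0.1083, 6.05 cm / 60 = 0.1008.

Request:
step_arm([
  [[-0.0008,0.05,0,0,0,0,0.5],[-0.0008,0.0833,0,0,0,0,0.5],[-0.0008,0.1008,0,0,0,0,0.5],[-0.0008,0.1008,0.05,0,0,0,0.5],[-0.0008,0.1008,0.0833,0,0,0,0.5],[-0.0008,0.1008,0.1083,0,0,0,0.5],[-0.0008,0.1008,0.1083,0,0,0,0.5],[-0.0008,0.1008,0.1083,0,0,0,0.5],[-0.0008,0.1008,0.1083,0,0,0,0.5]],
])

```text
t: 6.43
tcp_pos: [0.6026, 0.1782, 0.1584]
tool_rot: [0.001, 1.0, -0.0, 0.001]
force: [0.3, 0.2, -1.8]
finger_gap: 0.168
grip_force: 40.0
```

Converted, 1.9 cm / 60 = 0.0317, 1.7 cm / 60 = 0.0283.

Request:
step_arm([
  [[0.0017,0,0,0,0,0,0.5],[0.0017,0,0.0067,0,0,0,0.5],[0.0017,0,0.0133,0,0,0,0.5],[0.0017,0,0.0183,0,0,0,0.5],[0.0017,0,0.0217,0,0,0,0.5],[0.0017,0,0.025,0,0,0,0.5],[0.0017,0,0.0283,0,0,0,0.5],[0.0017,0,0.0317,0,0,0,0.5],[0.0017,0,0.0317,0,0,0,0.5]],
])

```text
t: 7.18
tcp_pos: [0.6003, 0.179, 0.1373]
tool_rot: [0.0, 1.0, -0.0, -0.0]
force: [0.5, 0.6, -3.1]
finger_gap: 0.175
grip_force: 40.0
```

Converted, 0.4 cm / 60 = 0.0067, 0.3 cm / 60 = 0.005.

Request:
step_arm([
  [[0,0,0.0017,0,0,0,0.5],[0,0,0.0033,0,0,0,0.5],[0,0,0.005,0,0,0,0.5],[0,0,0.0067,0,0,0,0.5],[0,0,0.0067,0,0,0,0.5]],
])

```text
t: 7.6
tcp_pos: [0.6004, 0.179, 0.1336]
tool_rot: [0.0, 1.0, -0.0, -0.0]
force: [0.3, -0.4, -2.7]
finger_gap: 0.166
grip_force: 40.0
```

Converted, 0.4 cm / 60 = 0.0067, 0.3 cm / 60 = 0.005.

Request:
step_arm([
  [[0,0,0.0017,0,0,0,0.5],[0,0,0.0033,0,0,0,0.5],[0,0,0.005,0,0,0,0.5],[0,0,0.0067,0,0,0,0.5],[0,0,0.0067,0,0,0,0.5]],
])

```text
t: 8.02
tcp_pos: [0.6004, 0.1789, 0.1296]
tool_rot: [0.0, 1.0, -0.0, -0.0]
force: [-0.1, 0.2, -2.8]
finger_gap: 0.168
grip_force: 40.0
```

Converted, 0.4 cm / 60 = 0.0067, 0.3 cm / 60 = 0.005.

Request:
step_arm([
  [[0,0,0.0017,0,0,0,0.5],[0,0,0.0033,0,0,0,0.5],[0,0,0.005,0,0,0,0.5],[0,0,0.0067,0,0,0,0.5],[0,0,0.0067,0,0,0,0.5]],
])

```text
t: 8.43
tcp_pos: [0.601, 0.179, 0.1266]
tool_rot: [0.0, 1.0, 0.0, 0.001]
force: [-0.9, -0.3, 2.9]
finger_gap: 0.167
grip_force: 40.0
```

Contact: the load is about 5.6 N, so the travel is roughly 1.9 mm. I'll advance in small increments from here.

Converted, 0.2 cm / 60 = 0.0033, 0.1 cm / 60 = 0.0017.

Request:
step_arm([
  [[0,0,0.0017,0,0,0,0.5],[0,0,0.0033,0,0,0,0.5],[0,0,0.0033,0,0,0,0.5],[0,0,0.0033,0,0,0,0.5]],
])

```text
t: 8.77
tcp_pos: [0.6012, 0.1791, 0.125]
tool_rot: [0.0, 1.0, 0.0, 0.001]
force: [-1.3, -0.3, 6.8]
finger_gap: 0.172
grip_force: 40.0
```

Converted, 0.05 cm / 60 = 0.0008.

Request:
step_arm([
  [[0,0,0.0008,0,0,0,0.5],[0,0,0.0008,0,0,0,0.5],[0,0,0.0008,0,0,0,0.5]],
])

```text
t: 9.02
tcp_pos: [0.6013, 0.179, 0.1247]
tool_rot: [0.0, 1.0, 0.0, 0.001]
force: [-2.2, -0.8, 6.4]
finger_gap: 0.171
grip_force: 40.0
```

Converted, 0.05 cm / 60 = 0.0008.

Request:
step_arm([
  [[0,0,0.0008,0,0,0,0.5],[0,0,0.0008,0,0,0,0.5],[0,0,0.0008,0,0,0,0.5]],
])

```text
t: 9.27
tcp_pos: [0.6013, 0.179, 0.1243]
tool_rot: [0.0, 1.0, 0.0, 0.001]
force: [-2.5, -0.0, 7.4]
finger_gap: 0.174
grip_force: 40.0
```

Converted, 0.05 cm / 60 = 0.0008.

Request:
step_arm([
  [[0,0,0.0008,0,0,0,0.5],[0,0,0.0008,0,0,0,0.5],[0,0,0.0008,0,0,0,0.5]],
])

```text
t: 9.52
tcp_pos: [0.6014, 0.1791, 0.124]
tool_rot: [0.0, 1.0, 0.0, 0.001]
force: [-1.2, -0.5, 8.3]
finger_gap: 0.171
grip_force: 40.0
```

Converted, 0.04 cm / 60 = 0.0007.

Request:
step_arm([
  [[0,0,0.0007,0,0,0,0.5],[0,0,0.0007,0,0,0,0.5],[0,0,0.0007,0,0,0,0.5]],
])

```text
t: 9.77
tcp_pos: [0.6014, 0.1791, 0.1238]
tool_rot: [0.0, 1.0, 0.0, 0.001]
force: [-1.9, 0.1, 8.9]
finger_gap: 0.169
grip_force: 40.0
```

```bash
python3 - <<'E'
from h import *
print(monitor.get_obs()["tcp_pos"],monitor.get_obs()["force"]); C,im=snap("wrist","pics/w_pre.png")
E
```

```text
[0.60144706 0.17906128 0.12377425] [-1.89573692  0.08247859  8.87862184]
```

Converted, 0.05 cm / 60 = 0.0008.

Request:
step_arm([
  [[0,0,0.0008,0,0,0,0.5],[0,0,0.0008,0,0,0,0.5],[0,0,0.0008,0,0,0,0.5]],
])

```text
t: 10.07
tcp_pos: [0.6016, 0.1791, 0.1235]
tool_rot: [0.0, 1.0, 0.0, 0.001]
force: [-2.5, -0.7, 10.0]
finger_gap: 0.172
grip_force: 40.0
```

Converted, 0.04 cm / 60 = 0.0007.

Request:
step_arm([
  [[0,0,0.0007,0,0,0,0.5],[0,0,0.0007,0,0,0,0.5],[0,0,0.0007,0,0,0,0.5]],
])

```text
t: 10.32
tcp_pos: [0.6017, 0.179, 0.1232]
tool_rot: [0.0, 1.0, 0.0, 0.001]
force: [-2.3, -0.0, 10.0]
finger_gap: 0.172
grip_force: 40.0
```

Converted, 0.04 cm / 60 = 0.0007.

Request:
step_arm([
  [[0,0,0.0007,0,0,0,0.5],[0,0,0.0007,0,0,0,0.5],[0,0,0.0007,0,0,0,0.5]],
])

```text
t: 10.57
tcp_pos: [0.6018, 0.1791, 0.123]
tool_rot: [0.0, 1.0, 0.0, 0.001]
force: [-2.3, -0.5, 10.5]
finger_gap: 0.169
grip_force: 40.0
```

Converted, 0.04 cm / 60 = 0.0007.

Request:
step_arm([
  [[0,0,0.0007,0,0,0,0.5],[0,0,0.0007,0,0,0,0.5],[0,0,0.0007,0,0,0,0.5]],
])

```text
t: 10.82
tcp_pos: [0.6018, 0.1791, 0.1227]
tool_rot: [0.0, 1.0, 0.0, 0.002]
force: [-3.2, -0.5, 11.2]
finger_gap: 0.17
grip_force: 40.0
```

Converted, 0.04 cm / 60 = 0.0007.

Request:
step_arm([
  [[0,0,0.0007,0,0,0,0.5],[0,0,0.0007,0,0,0,0.5],[0,0,0.0007,0,0,0,0.5]],
])

```text
t: 11.07
tcp_pos: [0.6017, 0.1791, 0.1215]
tool_rot: [0.0, 1.0, 0.0, 0.001]
force: [-1.1, -1.2, 7.9]
finger_gap: 0.172
grip_force: 40.0
```

The force dropped by 3.3 N while the tool sank 1.2 mm, which looks like the snap. I'll check the pin against the picture taken before it.

```bash
python3 - <<'E'
from h import *
print(monitor.get_obs()["force"]); C,im=snap("wrist","pics/w_post.png"); a=cv2.imread("pics/w_pre.png")
p=proj(C,monitor.get_obs()["tcp_pos"]+[0,0,.0554]).astype(int);print(p)
r=lambda i:cv2.resize(i[p[1]-22:p[1]+22,p[0]-22:p[0]+22],(400,400),interpolation=cv2.INTER_CUBIC)
cv2.imwrite("pics/crop3.png",np.hstack([r(a),r(im)]))
E
```

```text
[-1.12930185 -1.21541961  7.94140727]
[275 290]
```

View pics/crop3.png

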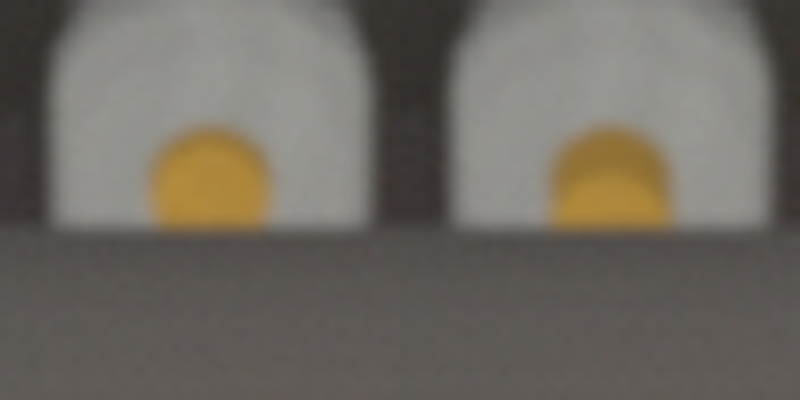

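The brass pin now stands higher, with its side visible at about (275,288), so the snap is confirmed. I'll retract straight up and carry the punch back.

Converted, -23 cm / 60 = -0.3833, -3.5 cm / 60 = -0.0583.

Request:
step_arm([
  [[0,0,-0.0083,0,0,0,0.5],[0,0,-0.025,0,0,0,0.5],[0,0,-0.0583,0,0,0,0.5],[0,0,-0.1083,0,0,0,0.5],[0,0,-0.1583,0,0,0,0.5],[0,0,-0.18,0,0,0,0.5],[0,-0.05,-0.18,0,0,0,0.5],[0.0083,-0.1167,-0.18,0,0,0,0.5],[0.0167,-0.1833,-0.18,0,0,0,0.5],[0.025,-0.25,-0.18,0,0,0,0.5],[0.0333,-0.3167,-0.18,0,0,0,0.5],[0.0417,-0.3833,-0.18,0,0,0,0.5]],
])

```text
t: 12.12
tcp_pos: [0.5743, -0.0525, 0.2267]
tool_rot: [0.0, 1.0, 0.0, -0.001]
force: [0.0, -0.1, -2.6]
finger_gap: 0.174
grip_force: 40.0
```

Converted, -17 cm / 60 = -0.2833, -15 cm / 60 = -0.25.

Request:
step_arm([
  [[0.0083,-0.0667,0,0,0,0,0.5],[0.0167,-0.1333,0,0,0,0,0.5],[0.0167,-0.2,0,0,0,0,0.5],[0.0167,-0.25,0,0,0,0,0.5],[0.0167,-0.2833,0,0,0,0,0.5],[0.0167,-0.2833,0,0,0,0,0.5],[0.0167,-0.2833,0,0,0,0,0.5],[0.0167,-0.2833,0,0,0,0,0.5]],
])

```text
t: 12.78
tcp_pos: [0.5651, -0.2199, 0.227]
tool_rot: [0.0, 1.0, 0.001, -0.001]
force: [-0.6, 0.8, -3.3]
finger_gap: 0.171
grip_force: 40.0
```

Converted, 3.3 cm / 60 = 0.055, 2 cm / 60 = 0.0333.

Request:
step_arm([
  [[-0.0017,-0.0033,0,0,0,0,0.5],[-0.0017,-0.0033,0.0333,0,0,0,0.5],[-0.0017,-0.0033,0.055,0,0,0,0.5],[-0.0017,-0.0033,0.055,0,0,0,0.5],[-0.0017,-0.0033,0.055,0,0,0,0.5],[-0.0017,-0.0033,0.055,0,0,0,0.5]],
])

```text
t: 13.28
tcp_pos: [0.5666, -0.2227, 0.1954]
tool_rot: [-0.0, 1.0, -0.0, 0.0]
force: [0.2, -0.6, -1.6]
finger_gap: 0.171
grip_force: 40.0
```

Converted, 5.4 cm / 60 = 0.09, 0.07 cm / 60 = 0.0012.

Request:
step_arm([
  [[0,0.0012,0.0167,0,0,0,0.5],[0,0.0012,0.0333,0,0,0,0.5],[0,0.0012,0.05,0,0,0,0.5],[0,0.0012,0.0667,0,0,0,0.5],[0,0.0012,0.0833,0,0,0,0.5],[0,0.0012,0.09,0,0,0,0.5],[0,0.0012,0.09,0,0,0,0.5]],
])

```text
t: 13.87
tcp_pos: [0.5654, -0.2217, 0.1388]
tool_rot: [0.0, 1.0, 0.001, -0.001]
force: [-0.3, 0.6, -2.9]
finger_gap: 0.172
grip_force: 40.0
```

Converted, 1.5 cm / 60 = 0.025, 1 cm / 60 = 0.0167.

Request:
step_arm([
  [[0,0,0.0083,0,0,0,0.5],[0,0,0.0167,0,0,0,0.5],[0,0,0.025,0,0,0,0.5],[0,0,0.025,0,0,0,0.5]],
])

```text
t: 14.2
tcp_pos: [0.5658, -0.2219, 0.1247]
tool_rot: [0.0, 1.0, 0.0, -0.001]
force: [-0.5, 0.6, -2.3]
finger_gap: 0.172
grip_force: 40.0
```

The barrel is in the hole with no contact force. I'll lower it to the flange.

Converted, 2 cm / 60 = 0.0333, 1.9 cm / 60 = 0.0317.

Request:
step_arm([
  [[0,0,0.0083,0,0,0,0.5],[0,0,0.0167,0,0,0,0.5],[0,0,0.025,0,0,0,0.5],[0,0,0.0317,0,0,0,0.5],[0,0,0.0333,0,0,0,0.5],[0,0,0.0333,0,0,0,0.5]],
])

```text
t: 14.7
tcp_pos: [0.5661, -0.2221, 0.1053]
tool_rot: [0.0, 1.0, 0.0, -0.0]
force: [0.1, 0.1, -1.9]
finger_gap: 0.174
grip_force: 40.0
```

Converted, 0.15 cm / 60 = 0.0025, 0.1 cm / 60 = 0.0017.

Request:
step_arm([
  [[0,0,0.0008,0,0,0,0.5],[0,0,0.0017,0,0,0,0.5],[0,0,0.0025,0,0,0,0.5],[0,0,0.0025,0,0,0,0.5]],
])

```text
t: 15.03
tcp_pos: [0.5665, -0.2223, 0.1045]
tool_rot: [0.0, 1.0, -0.0, 0.0]
force: [0.0, -0.4, -3.2]
finger_gap: 0.171
grip_force: 40.0
```

Converted, 0.15 cm / 60 = 0.0025, 0.1 cm / 60 = 0.0017.

Request:
step_arm([
  [[0,0,0.0008,0,0,0,0.5],[0,0,0.0017,0,0,0,0.5],[0,0,0.0025,0,0,0,0.5],[0,0,0.0025,0,0,0,0.5]],
])

```text
t: 15.37
tcp_pos: [0.5663, -0.2222, 0.1027]
tool_rot: [0.0, 1.0, 0.0, -0.0]
force: [-0.6, -0.2, -2.6]
finger_gap: 0.17
grip_force: 40.0
```

Converted, 0.1 cm / 60 = 0.0017, 0.05 cm / 60 = 0.0008.

Request:
step_arm([
  [[0,0,0.0008,0,0,0,0.5],[0,0,0.0017,0,0,0,0.5],[0,0,0.0017,0,0,0,0.5]],
])

```text
t: 15.62
tcp_pos: [0.5665, -0.2224, 0.1026]
tool_rot: [0.0, 1.0, -0.0, 0.0]
force: [-2.5, 1.0, 3.5]
finger_gap: 0.171
grip_force: 40.0
```

The flange is seated at the same height as at the grasp, with an upward force of about 6 N. I'll open and withdraw straight up.

Request:
step_arm([
  [[0,0,0,0,0,0,2],[0,0,0,0,0,0,2.5],[0,0,0,0,0,0,4],[0,0,0,0,0,0,6],[0,0,0,0,0,0,7],[0,0,0,0,0,0,7],[0,0,-0.0333,0,0,0,7],[0,0,-0.0833,0,0,0,7],[0,0,-0.15,0,0,0,7],[0,0,-0.2167,0,0,0,7],[0,0,-0.2833,0,0,0,7],[0,0,-0.3,0,0,0,7]],
])

```text
t: 16.62
tcp_pos: [0.5689, -0.2238, 0.2903]
tool_rot: [0.0, 1.0, -0.003, 0.005]
force: [0.9, -1.3, 0.9]
finger_gap: 0.763
grip_force: 0.0
```

```bash
python3 - <<'E'
from h import *
o=monitor.get_obs();print(o["tcp_pos"],o["force"],o["finger_gap"]); C,im=snap("wrist","pics/w_end.png");D,sd=snap("side","pics/s_end.png")
p=proj(C,(.566,-.222,.12)).astype(int)
a=cv2.imread("pics/ws.png")
r=lambda i,u,v,h:cv2.resize(i[v-h:v+h,u-h:u+h],(400,400),interpolation=cv2.INTER_CUBIC)
cv2.imwrite("pics/crop4.png",np.hstack([r(im,p[0],p[1],30),r(sd,272,298,40)])); print(p)
E
```

```text
[ 0.56885745 -0.22382369  0.29030341] [ 0.91557708 -1.27204139  0.94918204] 0.7633451968918668
[278 188]
```

View pics/crop4.png

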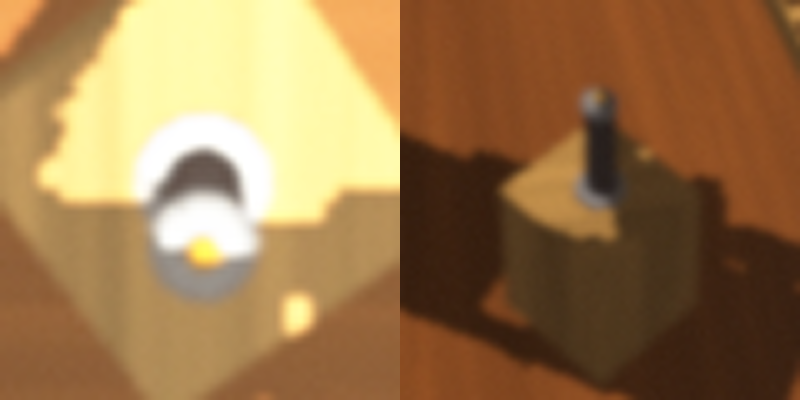

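The punch stands upright, with its flange flat on the block at wrist pixel (278,185) and side pixel (272,296), and the gripper is clear of it. I'll hand in the job.

```bash
python3 -c "
from h import *
print(ctrl.job_done())"
```

```text
the job is handed in; nothing more can be done
None
```

The punch snapped once in the nearer jig (force drop and raised pin both seen, stopped there) and is back upright in its stand, flange seated and released; the job was handed in at about 17 s, with no verdict returned.

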